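# Close the specimen press

## Task

Close the specimen press: take the loose top plate that fits its two guide pins, hold it level by its grip and lower it onto the pins until it lies flat and fully down on the base, then let go of it. Keep the plate level all the way, do not let it drop, and leave the other, shorter top plate where it is.

Things in the scene. Friction and masses are not known exactly. Their poses are not given: they have to be found in the camera images.
- press_base: lower half, fixed: dark steel bed 110 x 190 x 12 mm, cork inlay with two dried pieces, at each end a grey seat block, top 24 mm above the table. On each block an upright steel guide pin 14 mm thick, tip 68 mm above the table, top 14 mm tapering to 5 mm. Origin: centre of underside, on the table; y along its length, z up; pins at x = 0, y = +58 and -58 mm. Both ends alike.
- press_top: loose top plate that fits, 0.28 to 0.56 kg: blue-painted metal, 80 x 160 x 12 mm, flat on the table; holes 22 mm wide in brass bushes (2 mm proud on top) at x = 0, y = +58 and -58 mm. Central light wooden grip 22 (x) x 64 (y) mm, from 12 to 50 mm above the underside. Origin: centre of underside; y along its length, z up. Fits either way round; closed, its underside is 24 mm above the table.
- spare_top: loose top plate of a smaller press, does not fit: blue-painted metal, 80 x 120 x 12 mm, black grip 22 x 40 mm with its top 50 mm above the underside, brass-bushed holes only 76 mm apart. Lies flat on the table, nearer or farther than the other plate, and stays there. Origin: centre of underside; y along its length, z up.
Mind the look-alikes: they are no part of the job. Leave any orange look-alike of the press_top alone.

How it is judged:
At the end, for the whole second after the job is handed in: The top plate with the wooden grip lies at rest on the seat blocks of the press with both pins through its holes: its underside 24 mm (within 3 mm) above the underside of the base, its centre within 12 mm of the base's centre, its length within 10 degrees of the base's, and level within 3 degrees (z of press_top in the frame of press_base between 0.021 and 0.027 m and horizontal distance between press_top and press_base below 0.012 m and angle between the y axis of press_top and the y axis of press_base, either way round below 0.175 rad and angle between press_top's own z axis and vertical below 0.05 rad and linear speed of press_top below 0.02 m/s); the robot touches nothing.
It fails at once if the top plate with the wooden grip is tipped more than 15 degrees from level (angle between press_top's own z axis and vertical above 0.26 rad).
It fails at once if the top plate with the wooden grip is dropped: it moves faster than 0.45 m/s (a free fall of 10 mm) with no finger touching it (linear speed of press_top above 0.45 m/s and contact force between the fingers and press_top below 0.1 N).
It fails at once if the shorter top plate with the black grip is moved by more than 30 mm (distance of spare_top from where it was at the start of the episode above 0.03 m).
It also fails if it takes over 45 s, if anything falls off the work surface, if the arm or the gripper's body presses on something with over 40 N, if the wrist force passes 120 N, or if a joint passes its speed limit or range.

## Robot

A 6-joint arm with a two-finger parallel gripper is mounted at the origin on a cart in front of the work surface, level with it; the furniture and walls round the work are solid. World frame = base frame: x ahead of the robot, y to its left, z up, the work surface at z = 0. Lengths are in m, angles in rad, forces in N, time in s.
With the tool pointing down it reaches from about 0.375 to 0.9 m from the base axis. Payload 3.1 kg.
Tool frame: the origin (TCP) lies at the very end of the fingers, on their centre line; the grasp point (between the pads) lies 19 mm behind it (manip.pinch_z is the distance from the TCP to the grasp point, in m); z points along the fingers, y is the direction in which the jaws open and shut (so a half turn about z gives the same grasp; the last joint's range is limited). The gripper opens to 85 mm and grips with 20 to 120 N. Pads are 22 mm wide; open, the fingers measure 114 mm over their backs; the gripper's body (76 mm by 85 mm) begins 54 mm behind the grasp point. The pads swing forward as they close: fully open they stand 13 mm farther back than shut.
Start: joints at [-1.371, 0.527, 1.433, -0, 1.181, -0.178], TCP at [0.231, -0.581, 0.231] pointing down, gripper open.
Joint ranges: [-3.08, 3.08], [-0.75, 2.2], [0.22, 2.44], [-1.43, 4.57], [0, 2.65], [-2.85, 2.85]. Speed limits (rad/s): [2.79, 2.79, 3.14, 3.14, 3.14, 3.14].

## Interface

Orientations are given as a unit quaternion [x, y, z, w].
In Python, from station import manip gives the robot as it stands.
- The arm moves only by the tool drive_tool, never from a script. Its argument "increments" is a list of rows, each a list of 7 numbers: the closure in counts, from 0 (fully open) to 255 (shut), then the shift along the tool's x, y, z in cm, then the turn, a rotation vector about the tool's x, y, z in rad. A call has 1 to 20 rows; each row is the pose to reach, as a shift and turn from the pose commanded when the call began, along the tool's axes at that moment; what a row does not reach only later rows make up. A row lasts 1/10 s, in which the tool goes at most 50 mm and 8.59 degrees, less where a joint would pass 70% of its speed; a pose out of reach is approached as far as the arm can. A call with a gripper value outside its range is refused whole. The fingers move at their own pace and stop on an object; "force" is the grip in N (left out, the last holds). Time passes only in rows, so rows that repeat a pose let the fingers close. It gives the time, the measured TCP pose, the force and the opening at its end, in the units of the state.
- manip.sense(): the state, without advancing time (a new reading comes with each control period).
- manip.snapshot(name): name is "scene" or "top" or "wrist"; returns the picture (384x512x3 uint8, red, green, blue); there is no depth.
- manip.camera_model(name): a dict with "mtx" (3x3 intrinsics, pixels), "cam_to_world" (4x4, takes a point from camera to world coordinates). Camera axes: x right, y down, z forward; pixel columns grow to the right and rows downward; lengths in m; the calibration is good to about 2 mm. A picture is of the moment at which its call begins: read the wrist's pose just before it. camera_model takes no time and is no camera call; for the wrist camera it gives the pose at the moment of the call.
- manip.sign_off(): hands the job in, once; it reports no verdict.
The state is a dict: "t": time; "q": joint angles; "qd": joint speeds; "tau": joint torques, N m; "tcp_pos": TCP position; "tool_rot": TCP orientation; "force": force on the tool from outside, world axes, zero at the start; "ft_torque": the same for the moment, N m; "finger_gap": opening from 0.0 (shut) to 1.0 (fully open).
Only numpy, scipy, OpenCV 4.12 (cv2) and the standard library are available. Lean on these libraries where they do the work, as an engineer would, in place of code of your own. Each camera call takes 0.05 s, during which the arm holds its last target. There are 200 camera calls.

## Working session

There is one attempt and no reset: what is moved stays moved. The work goes in short steps, Python scripts to look and compute and a tool call to move; the robot and the scene stay as the last step left them, time stands still between calls to the robot, and variables do not carry over. Pictures are saved under pics/ and viewed, about 8 in all and at most 12, crops included, and the job is handed in when it is done.

Besides the shell and the picture viewer there is one more tool, called after "Emit:" by a JSON object that holds its "name" and its "arguments", one argument or row to a line. drive_tool: Moves the arm, as the interface text tells. Its arguments: {"type":"object","properties":{"increments":{"type":"array","items":{"type":"array","items":{"type":"number"}}},"force":{"type":"number"}},"required":["increments"]}

```bash
ls; mkdir -p pics; python3 - <<'E'
from station import manip
import cv2,numpy as np
s=manip.sense();print(s)
a=manip.snapshot("scene");b=manip.snapshot("top")
for n,i in(("scene",a),("top",b)):
    cv2.imwrite(f"pics/{n}0.png",cv2.resize(i[:,:,::-1],(768,576),interpolation=cv2.INTER_CUBIC)); cv2.imwrite(f"pics/{n}_raw.png",i[:,:,::-1])
    m=manip.camera_model(n);print(n,np.round(m["mtx"],2),np.round(m["cam_to_world"],4))
E
```

```text
pics
{'t': 0.0, 'q': array([-1.37049398e+00,  5.28460319e-01,  1.43392752e+00, -7.84172619e-06,
        1.18138427e+00, -1.78498044e-01]), 'qd': array([ 0.00079064,  0.00168225,  0.00094972, -0.0007794 , -0.0008417 ,
       -0.00097239]), 'tau': array([ 5.34451756e-04, -4.42353487e+01, -1.78022182e+01, -6.75442652e-05,
        8.35040380e-03,  1.17268648e-07]), 'tcp_pos': array([ 0.23100867, -0.57996016,  0.23032919]), 'tool_rot': array([ 9.82116473e-01,  1.88271203e-01, -1.55056288e-05, -1.08962447e-03]), 'force': array([ 0.2054445 ,  0.12637656, -0.29498534]), 'ft_torque': array([-0.00809212, -0.02177654,  0.03593413]), 'finger_gap': 0.9982746911615991}
scene [[439.52   0.   257.25]
 [  0.   439.52 191.15]
 [  0.     0.     1.  ]] [[-0.702  -0.3685  0.6094 -0.1195]
 [-0.7121  0.3749 -0.5936  0.628 ]
 [-0.0097 -0.8507 -0.5256  0.6062]
 [ 0.      0.      0.      1.    ]]
top [[403.45   0.   253.75]
 [  0.   403.45 186.15]
 [  0.     0.     1.  ]] [[-4.500e-03 -9.877e-01  1.560e-01  3.954e-01]
 [-9.996e-01  1.000e-04 -2.870e-02  1.650e-02]
 [ 2.830e-02 -1.561e-01 -9.873e-01  8.778e-01]
 [ 0.000e+00  0.000e+00  0.000e+00  1.000e+00]]
```

View pics/top0.png

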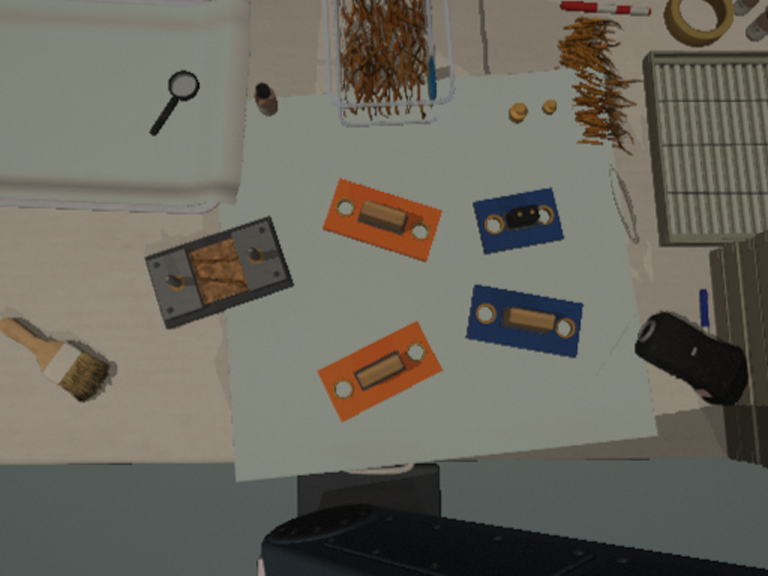

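View pics/scene0.png

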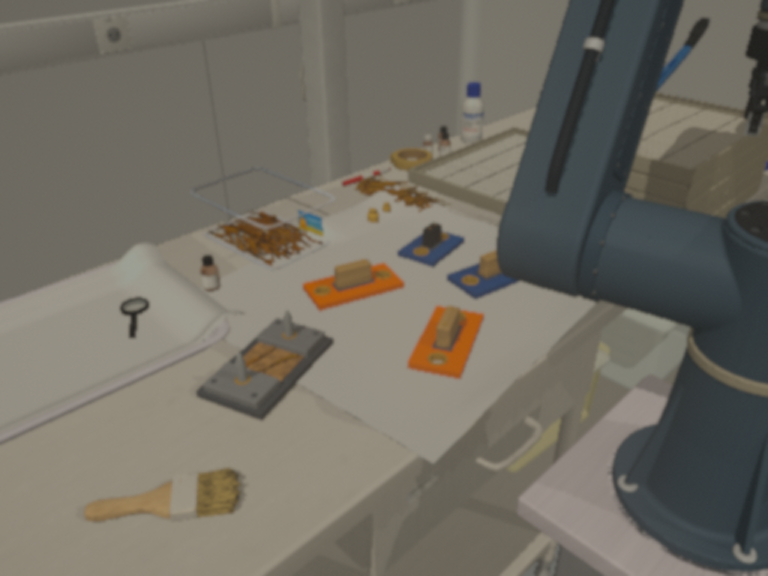

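The top view (768x576) shows these candidates:
- **Blue plate with wooden grip, (525,320):** this is the target.
- **Blue plate with black grip, (518,219):** the spare.
- **Orange look-alikes, (382,220) and (380,371):** leave alone.

The press base is at about (220,271), with its pins near (175,283) and (255,256).

Next I'll measure by segmentation and overlay the projected model on a crop.

```bash
cat > h.py <<'E'
import cv2,numpy as np
from scipy.optimize import least_squares
from station import manip
def back(m,uv,z):
    K=m["mtx"];T=m["cam_to_world"]
    d=(T[:3,:3]@np.linalg.inv(K)@np.c_[uv,np.ones(len(uv))].T).T; o=T[:3,3]
    return o+d*((z-o[2])/d[:,2])[:,None]
def proj(m,P):
    T=np.linalg.inv(m["cam_to_world"]); p=(T[:3,:3]@np.asarray(P,float).T).T+T[:3,3]; q=(m["mtx"]@p.T).T
    return q[:,:2]/q[:,2:]
def place(x,y,a,L):
    L=np.asarray(L,float);c,s=np.cos(a),np.sin(a)
    return np.c_[x+c*L[:,0]-s*L[:,1],y+s*L[:,0]+c*L[:,1],L[:,2]]
def rect(w,l,z): return [[w/2,l/2,z],[-w/2,l/2,z],[-w/2,-l/2,z],[w/2,-l/2,z]]
def ring(x,y,r,z,n=24): t=np.linspace(0,2*np.pi,n);return np.c_[x+r*np.cos(t),y+r*np.sin(t),0*t+z]
def draw(im,m,pose,parts,col=(0,255,0),S=1,off=(0,0)):
    for p in parts:
        uv=(proj(m,place(*pose,p))+.5)*S-np.array(off)
        cv2.polylines(im,[np.round(uv*8).astype(int)],True,col,1,cv2.LINE_AA,3)
TOP=[rect(.08,.16,.012),rect(.022,.064,.05),ring(0,.058,.011,.014),ring(0,-.058,.011,.014)]
BASE=[rect(.11,.19,.012),ring(0,.058,.0025,.068),ring(0,-.058,.0025,.068),ring(0,.058,.007,.024),ring(0,-.058,.007,.024)]
E
python3 - <<'E'
from h import *
m=manip.camera_model("top");im=cv2.imread("pics/top_raw.png")
hsv=cv2.cvtColor(im,cv2.COLOR_BGR2HSV)
mask=cv2.inRange(hsv,(100,120,30),(130,255,255))
cs,_=cv2.findContours(mask,cv2.RETR_EXTERNAL,cv2.CHAIN_APPROX_NONE)
def rectpose(uv,z):
    P=back(m,uv,z)[:,:2].astype(np.float32);(c,wh,an)=cv2.minAreaRect(P*1000)
    an=np.radians(an); w,h=wh
    a=an-np.pi/2 if w>h else an   # y axis along length
    return np.r_[np.array(c)/1000,a],wh
poses={}
for c in cs:
    if cv2.contourArea(c)>400:
        p,wh=rectpose(c[:,0].astype(float),.010);print("blue",np.round(p,4),np.round(wh,1),c.mean(0))
        if max(wh)>140: poses["top"]=p
uv=np.array([[146,258],[270,217],[293,283],[167,327]])/1.5-.25
p,wh=rectpose(uv,.012);print("base",np.round(p,4),np.round(wh,1))
pins=np.array([[170,276],[249,250]])/1.5; print("pins?",back(m,pins,.068))
S=4;big=cv2.resize(im,None,fx=S,fy=S,interpolation=cv2.INTER_CUBIC)
draw(big,m,poses["top"],TOP,S=S);draw(big,m,p,BASE,S=S)
A=big[540:900,370:800];B=big[480:1000,1220:1580]
out=np.zeros((520,800,3),np.uint8);out[:360,:430]=A;out[:520,440:800]=B
cv2.imwrite("pics/fit1.png",out)
E
```

```text
blue [ 0.4727 -0.2168 -0.1804] [159.1  78.5] [[349.71563981 213.56398104]]
blue [ 0.6219 -0.2133  0.1896] [ 78.6 119.4] [[345.29341317 146.68263473]]
base [0.5454 0.2244 0.3425] [105.5 187.6]
pins? [[0.52773281 0.27591326 0.068     ]
 [0.56349647 0.17147451 0.068     ]]
```

View pics/fit1.png

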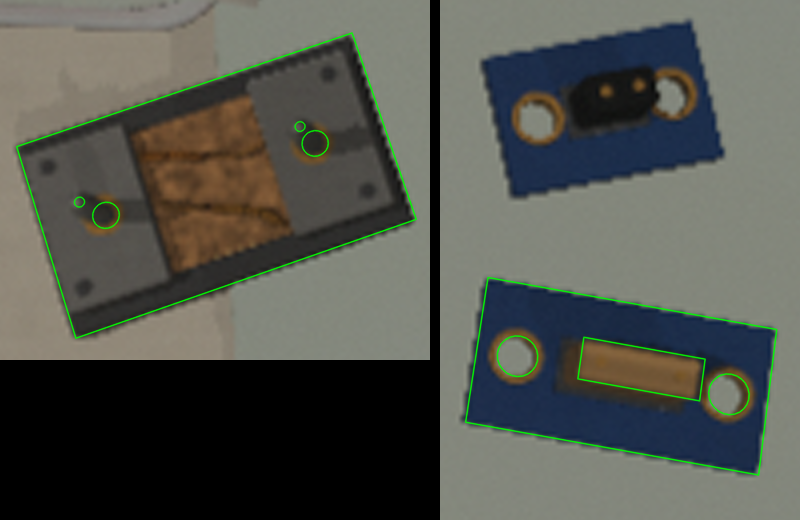

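The close crop confirms the choice: the blue plate with the wooden grip. Its outline, holes and grip all match the 80x160 model, and the base model fits too. Before moving I'll check the path from the start pose and compute the moves.

```bash
cat >> h.py <<'E'
from scipy.spatial.transform import Rotation as R
def goal(pos,tooly):
    """move rows (cm, rotvec) from current pose to pos, pointing down, tool y at angle tooly (mod pi)"""
    s=manip.sense();r=R.from_quat(s["tool_rot"])
    best=None
    for k in (0,np.pi):
        y=np.array([np.cos(tooly+k),np.sin(tooly+k),0]);z=np.array([0,0,-1.]);g=R.from_matrix(np.c_[np.cross(y,z),y,z])
        rv=(r.inv()*g).as_rotvec()
        if best is None or np.linalg.norm(rv)<np.linalg.norm(best): best=rv
    return np.round(r.inv().apply(np.array(pos)-s["tcp_pos"])*100,2),np.round(best,4)
E
python3 - <<'E'
from h import *
m=manip.camera_model("top")
a=np.array([.231,-.58,.23]);b=np.array([.4727,-.2168,.13])
print(np.round(proj(m,[a,a+[0,0,.1],b,(a+b)/2])*1.5))
uv=np.array([[712,245],[740,460],[690,360],[640,320]])/1.5
print(back(m,uv,0).round(3),back(m,uv,.15).round(3))
print(goal(b,-.18)); print(goal([.4727,-.2168,.016],-.18)); w=manip.camera_model("wrist"); print(w["mtx"].round(1),(np.linalg.inv(w["cam_to_world"])@np.r_[manip.sense()["tcp_pos"],1]).round(3))
E
```

```text
[[ 936.  532.]
 [1042.  561.]
 [ 550.  311.]
 [ 725.  412.]]
[[ 0.586 -0.509  0.   ]
 [ 0.273 -0.521  0.   ]
 [ 0.415 -0.46   0.   ]
 [ 0.473 -0.391  0.   ]] [[ 0.554 -0.419  0.15 ]
 [ 0.294 -0.429  0.15 ]
 [ 0.411 -0.379  0.15 ]
 [ 0.46  -0.321  0.15 ]]
(array([ 35.88, -24.79,  10.1 ]), array([-0.0016, -0.0013, -1.012 ]))
(array([ 35.88, -24.77,  21.5 ]), array([-0.0016, -0.0013, -1.012 ]))
[[301.2   0.  257.6]
 [  0.  301.2 194.2]
 [  0.    0.    1. ]] [0.    0.029 0.156 1.   ]
```

The straight line passes above the crate stack and the black device, so I'll rise first, then cross over and come partway down.

Emit:
{"name": "drive_tool", "arguments": {
  "increments": [
    [0,0,0,-5,0,0,0],
    [0,0,0,-10,0,0,0],
    [0,3,-2,-12,0,0,-0.1],
    [0,7,-5,-12,0,0,-0.22],
    [0,11,-8,-12,0,0,-0.34],
    [0,15,-10.5,-12,0,0,-0.46],
    [0,19,-13,-12,0,0,-0.58],
    [0,23,-16,-12,0,0,-0.7],
    [0,27,-18.7,-12,0,0,-0.82],
    [0,31,-21.5,-12,0,0,-0.94],
    [0,35.9,-24.8,-10,0,0,-1.012],
    [0,35.9,-24.8,-5,0,0,-1.012],
    [0,35.9,-24.8,0,0,0,-1.012],
    [0,35.9,-24.8,4,0,0,-1.012],
    [0,35.9,-24.8,8,0,0,-1.012],
    [0,35.9,-24.8,8,0,0,-1.012],
    [0,35.9,-24.8,8,0,0,-1.012]
  ]
}}

```text
t: 1.8
tcp_pos: [0.4729, -0.2175, 0.1512]
tool_rot: [0.768, 0.641, -0.0, -0.001]
force: [0.8, 0.2, -0.1]
finger_gap: 1.001
```

```bash
python3 - <<'E'
from h import *
m=manip.camera_model("wrist");im=manip.snapshot("wrist")[:,:,::-1].copy();cv2.imwrite("pics/w1raw.png",im)
mask=cv2.inRange(cv2.cvtColor(im,cv2.COLOR_BGR2HSV),(100,120,30),(130,255,255))
print(mask.sum()/255)
b=cv2.resize(im,None,fx=1.5,fy=1.5)
draw(b,m,[.4727,-.2168,-.1804],TOP,S=1.5)
cv2.imwrite("pics/w1.png",b); print(goal([.4727,-.2168,.016],-.18))
E
```

```text
16151.0
(array([ 0.13, -0.18, 13.66]), array([ 0.002 ,  0.001 , -0.0001]))
```

View pics/w1.png

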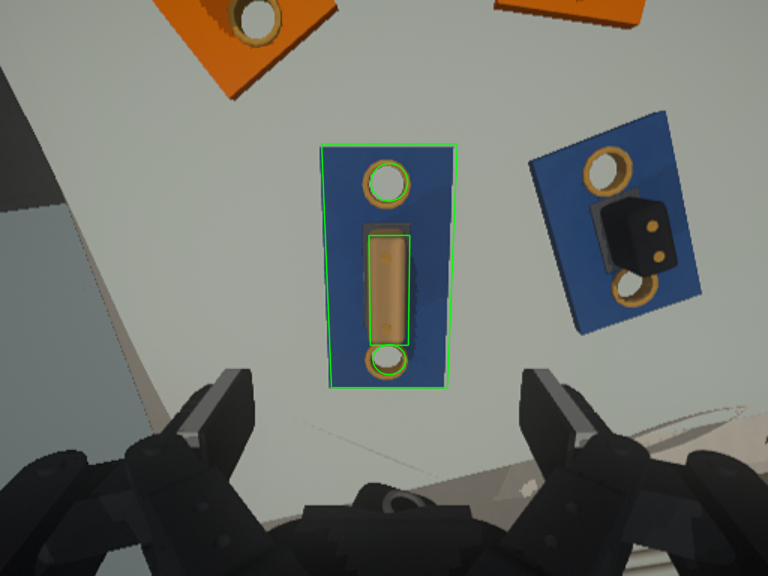

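The wrist view shows the target plate with its grip at (388,290), about 1.5 mm from the model, and the spare well clear to the right. I'll go down, then close.

Emit:
{"name": "drive_tool", "arguments": {
  "increments": [
    [0,0.1,-0.1,4,0.002,0.001,0],
    [0,0.1,-0.1,8,0.002,0.001,0],
    [0,0.1,-0.1,11,0.002,0.001,0],
    [0,0.1,-0.1,12.6,0.002,0.001,0],
    [0,0.1,-0.1,13.3,0.002,0.001,0],
    [0,0.1,-0.1,13.5,0.002,0.001,0],
    [0,0.1,-0.1,13.5,0.002,0.001,0],
    [120,0.1,-0.1,13.5,0.002,0.001,0],
    [160,0.1,-0.1,13.5,0.002,0.001,0],
    [200,0.1,-0.1,13.5,0.002,0.001,0],
    [255,0.1,-0.1,13.5,0.002,0.001,0],
    [255,0.1,-0.1,13.5,0.002,0.001,0],
    [255,0.1,-0.1,13.5,0.002,0.001,0],
    [255,0.1,-0.1,13.5,0.002,0.001,0],
    [255,0.1,-0.1,13.5,0.002,0.001,0]
  ],
  "force": 60
}}

```text
t: 3.35
tcp_pos: [0.4727, -0.2166, 0.0167]
tool_rot: [0.768, 0.641, -0.0, -0.0]
force: [0.8, 0.2, 5.9]
finger_gap: 0.254
```

Gripped: the opening is 21.6 mm against the 22 mm grip. Lifting gently.

Emit:
{"name": "drive_tool", "arguments": {
  "increments": [
    [255,0,0,-0.5,0,0,0],
    [255,0,0,-1.5,0,0,0],
    [255,0,0,-3,0,0,0],
    [255,0,0,-5,0,0,0],
    [255,0,0,-8,0,0,0],
    [255,0,0,-11,0,0,0],
    [255,0,0,-13,0,0,0],
    [255,0,0,-14,0,0,0],
    [255,0,0,-14,0,0,0],
    [255,0,0,-14,0,0,0]
  ]
}}

```text
t: 4.35
tcp_pos: [0.4716, -0.2159, 0.1555]
tool_rot: [0.768, 0.641, -0.001, -0.002]
force: [-0.2, 0.0, -4.4]
finger_gap: 0.249
```

```bash
python3 - <<'E'
from h import *
m=manip.camera_model("wrist");im=manip.snapshot("wrist")[:,:,::-1].copy();cv2.imwrite("pics/w2raw.png",im)
s=manip.sense();print(s["tcp_pos"],s["force"],s["ft_torque"],s["finger_gap"])
p=[.5454,.2244,.16]; print(goal(p,.3425))
b=cv2.resize(im,None,fx=1.5,fy=1.5); P=[[q+np.array([0,0,s["tcp_pos"][2]-.0167]) for q in np.array(t)] for t in TOP]
draw(b,m,[s["tcp_pos"][0],s["tcp_pos"][1],-.18],P,S=1.5);cv2.imwrite("pics/w2.png",b)
E
```

```text
[ 0.47144221 -0.21578458  0.15512383] [ 0.10407431 -0.21766502 -4.80551127] [ 0.01136027 -0.03747713 -0.05611504] 0.25410872262362855
(array([44.63, -0.61, -0.38]), array([-0.004 , -0.0036, -0.5225]))
```

View pics/w2.png

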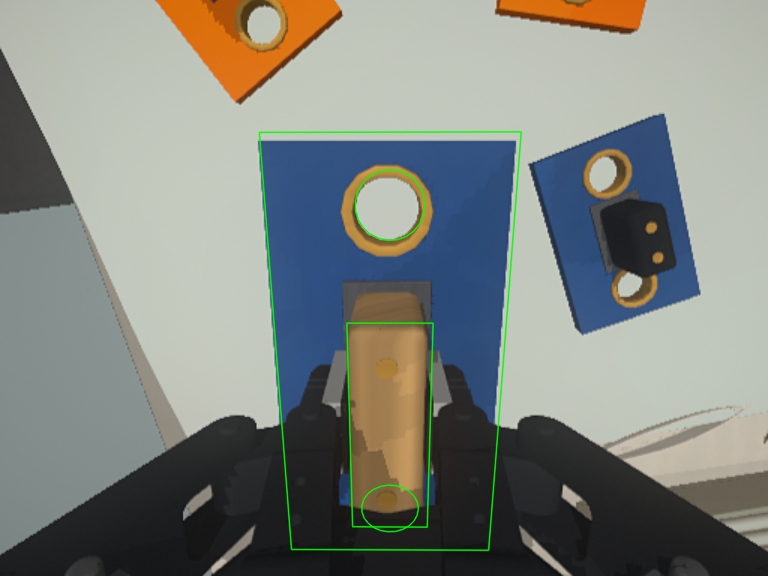

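The plate is held. Its far (+y) end shows slightly smaller than the level model, at (261,141)–(516,141), so I'll fit for pitch before carrying it on.

```bash
cat >> h.py <<'E'
def fitheld(im,m,s,tooly,verbose=True):
    """fit held plate: lengthwise offset, cross offset, z of underside at centre, pitch (about plate x), roll (about y), yaw. Uses far edge, sides, far hole"""
    g=cv2.GaussianBlur(im,(3,3),0)
    mask=cv2.inRange(cv2.cvtColor(g,cv2.COLOR_BGR2HSV),(100,110,30),(130,255,255))
    n,l,st,ce=cv2.connectedComponentsWithStats(mask); mask=(l==1+np.argmax(st[1:,4])).astype(np.uint8)
    pts=[]  # left/right sides by rows, top by columns
    r0=st[1+np.argmax(st[1:,4]),1]
    rows=np.arange(r0+15,r0+150,3); L=[];Rr=[]
    for r in rows:
        c=np.flatnonzero(mask[r]); L.append((c[0]-.5,r));Rr.append((c[-1]+.5,r))
    c0=int(np.mean(L[0][0]))+8;c1=int(Rr[0][0])-8
    T=[(c,np.flatnonzero(mask[:,c])[0]-.5) for c in range(c0,c1,4)]
    x0=int((c0+c1)/2); hole=None
    sub=1-mask; n2,l2,st2,ce2=cv2.connectedComponentsWithStats(sub)
    L,Rr,T=map(lambda a:np.array(a,float),(L,Rr,T))
    x,y,_=s["tcp_pos"]
    def line(p,a,b):
        d=b-a; nrm=np.array([-d[1],d[0]])/np.hypot(*d); return (p-a)@nrm
    def corners(v):
        dx,dy,z,pi,ro,ya=v; M=R.from_euler("ZXY",[ya,pi,ro]).as_matrix()
        P=np.array(rect(.08,.16,.012))@M.T+[x+dx,y+dy,z]; return proj(m,P)
    def res(v):
        c=corners(v) # (+,+),(-,+),(-,-),(+,-)
        i=[0,1] 
        return np.r_[line(L,c[1],c[2]),line(Rr,c[0],c[3]),line(T,c[0],c[1]),v[4]*0]
    z0=s["tcp_pos"][2]-.0167
    return res,corners,L,Rr,T,z0
E
python3 - <<'E'
from h import *
im=cv2.imread("pics/w2raw.png");m=manip.camera_model("wrist");s=manip.sense()
res,cor,L,Rr,T,z0=fitheld(im,m,s,-.18)
print(len(L),L[[0,-1]],Rr[[0,-1]],T[[0,-1]],z0)
def run(free,v0,prior):
    f=lambda u:np.r_[res(np.where(free,0,v0)+np.bincount(np.flatnonzero(free),u,6)),]
    o=least_squares(f,np.array(v0)[np.array(free)],loss="soft_l1",x_scale=.01);return o.x.round(4),o.cost.round(2)
v0=np.array([0,0,z0,0,0,-.18])
print("level",run(np.array([1,1,1,0,0,1],bool),v0,0))
print("tilt",run(np.array([1,1,1,1,0,1],bool),v0,0))
print("full",run(np.array([1,1,1,1,1,1],bool),v0,0))
E
```

```text
45 [[173.5 109. ]
 [183.5 241. ]] [[341.5 109. ]
 [331.5 241. ]] [[181.   93.5]
 [329.   93.5]] 0.1384238251558295
level (array([-0.0016, -0.0022,  0.135 , -0.1819]), np.float64(3.68))
tilt (array([-0.0016, -0.0022,  0.1347,  0.0063, -0.1819]), np.float64(3.5))
full (array([-0.0016, -0.0022,  0.1348,  0.0063, -0.0192, -0.1821]), np.float64(3.49))
```

The plate is level (0.4° pitch), and its centre is offset from the TCP by -2.5 mm lengthwise and -1.2 mm across. Now carrying it to above the press.

Emit:
{"name": "drive_tool", "arguments": {
  "increments": [
    [255,1,0,0,0,0,-0.02],
    [255,3,0,0,0,0,-0.05],
    [255,6,-0.1,0,0,0,-0.09],
    [255,9.5,-0.1,0,0,0,-0.13],
    [255,13,-0.2,0,0,0,-0.17],
    [255,16.5,-0.2,0,0,0,-0.21],
    [255,20,-0.3,0,0,0,-0.25],
    [255,23.5,-0.3,0,0,0,-0.29],
    [255,27,-0.4,0,0,0,-0.33],
    [255,30.5,-0.4,0,0,0,-0.37],
    [255,34,-0.5,0,0,0,-0.41],
    [255,37.5,-0.5,0,0,0,-0.45],
    [255,40.5,-0.6,0,0,0,-0.48],
    [255,43,-0.6,0,0,0,-0.51],
    [255,44.4,-0.6,0,0,0,-0.522],
    [255,44.9,-0.6,0,0,0,-0.522],
    [255,44.9,-0.6,0,0,0,-0.522],
    [255,44.9,-0.6,0,0,0,-0.522]
  ],
  "force": 80
}}

```text
t: 6.2
tcp_pos: [0.5464, 0.2253, 0.1563]
tool_rot: [0.577, 0.817, -0.001, -0.001]
force: [-0.5, -0.4, -4.2]
finger_gap: 0.243
```

```bash
python3 - <<'E'
from h import *
s=manip.sense();m=manip.camera_model("wrist");im=manip.snapshot("wrist")[:,:,::-1].copy();cv2.imwrite("pics/w3raw.png",im)
t=manip.camera_model("top");it=manip.snapshot("top")[:,:,::-1].copy();cv2.imwrite("pics/t3raw.png",it)
print(s["tcp_pos"],s["tool_rot"],s["force"],s["finger_gap"],s["t"])
res,cor,L,Rr,T,z0=fitheld(im,m,s,.3425)
f=lambda u:res(np.array([u[0],u[1],u[2],u[3],0,u[4]]))
o=least_squares(f,[0,0,z0,0,.3425],loss="soft_l1",x_scale=.01);print("dx dy z pitch yaw",o.x.round(4),o.cost)
b=cv2.resize(im,None,fx=1.5,fy=1.5)
draw(b,m,[.5454,.2244,.3425],BASE,S=1.5)
q=[s["tcp_pos"][0]+o.x[0],s["tcp_pos"][1]+o.x[1],o.x[4]]
print("plate",q)
draw(b,m,q,[np.array(p)+[0,0,o.x[2]] for p in TOP],(0,0,255),S=1.5)
cv2.imwrite("pics/w3.png",b)
E
```

```text
[0.54638584 0.22526418 0.15633326] [ 5.76784499e-01  8.16894668e-01 -7.64440989e-04 -1.46936680e-03] [-0.49621826 -0.41518374 -4.21913382] 0.24293301229055722 6.2
dx dy z pitch yaw [-3.000e-04 -2.100e-03  1.357e-01  1.500e-02  3.397e-01] 3.612195742085669
plate [np.float64(0.5460411369710944), np.float64(0.22318671000088408), np.float64(0.3397074690328613)]
```

View pics/w3.png

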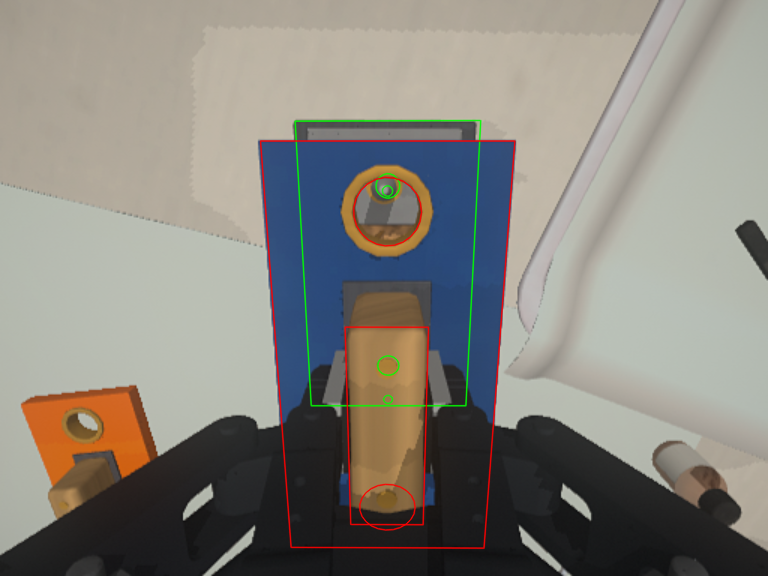

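The wrist view shows the far pin inside the far hole: pin tip about (387,187), hole about (388,211). The base outline fits to about 2 px. I'll zoom in on the hole and check the base edge.

```bash
python3 - <<'E'
from h import *
s=manip.sense();m=manip.camera_model("wrist");im=cv2.imread("pics/w3raw.png");t=manip.camera_model("top");it=cv2.imread("pics/top_raw.png")
S=6;b=cv2.resize(im[75:175,180:330],None,fx=5.2,fy=5.2,interpolation=cv2.INTER_CUBIC)
draw(b,m,[.5454,.2244,.3425],BASE,S=5.2,off=(180*5.2,75*5.2))
c=cv2.resize(it[160:200,95:195],None,fx=6,fy=6,interpolation=cv2.INTER_CUBIC)
out=np.zeros((520,780,3),np.uint8);out[:b.shape[0],:b.shape[1]]=b
cv2.imwrite("pics/w3z.png",out)
E
```

```text
(no output)
```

View pics/w3z.png

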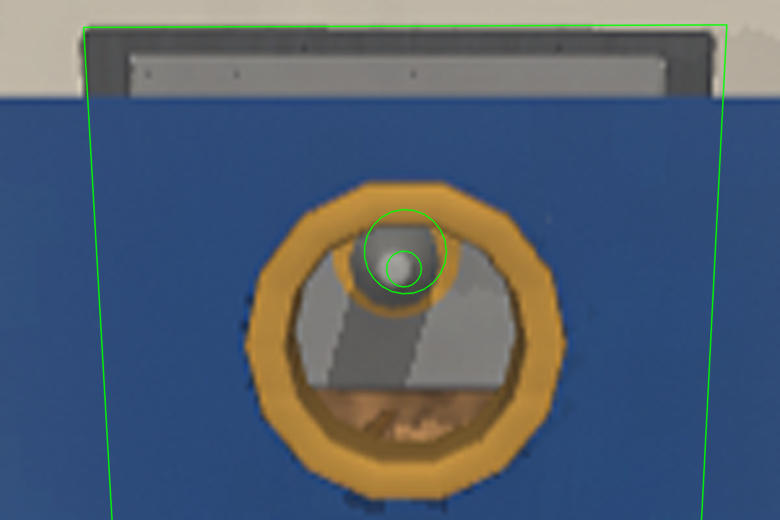

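The pin tip is at (397,266) against the model's (404,269), so the base sits about 1.1 mm toward plate -x. The correction is plate x -1.2 mm and plate y +1.3 mm. I'll lower the plate until the pin tips are just inside the holes.

Emit:
{"name": "drive_tool", "arguments": {
  "increments": [
    [255,0.13,-0.12,0.5,0,0,0],
    [255,0.13,-0.12,1.5,0,0,0],
    [255,0.13,-0.12,3,0,0,0],
    [255,0.13,-0.12,4.5,0,0,0],
    [255,0.13,-0.12,5.5,0,0,0],
    [255,0.13,-0.12,6.2,0,0,0],
    [255,0.13,-0.12,6.6,0,0,0],
    [255,0.13,-0.12,6.6,0,0,0],
    [255,0.13,-0.12,6.6,0,0,0]
  ]
}}

```text
t: 7.2
tcp_pos: [0.5456, 0.2273, 0.0911]
tool_rot: [0.576, 0.817, 0.0, -0.001]
force: [0.9, -0.1, -4.4]
finger_gap: 0.241
```

```bash
python3 - <<'E'
from h import *
s=manip.sense();m=manip.camera_model("wrist");im=manip.snapshot("wrist")[:,:,::-1].copy();cv2.imwrite("pics/w4raw.png",im)
print(s["tcp_pos"],s["tool_rot"],s["force"],s["ft_torque"],s["finger_gap"],s["t"])
res,cor,L,Rr,T,z0=fitheld(im,m,s,.3425)
f=lambda u:res(np.array([u[0],u[1],u[2],u[3],0,u[4]]))
o=least_squares(f,[0,0,z0,0,.3425],loss="soft_l1",x_scale=.01);print("dx dy z pitch yaw",o.x.round(4),o.cost,"z0",z0)
print("plate",s["tcp_pos"][:2]+o.x[:2])
b=cv2.resize(im[75:175,180:330],None,fx=5.2,fy=5.2,interpolation=cv2.INTER_CUBIC)
draw(b,m,[.5444,.2240,.3425],BASE,S=5.2,off=(180*5.2,75*5.2))
cv2.imwrite("pics/w4z.png",b)
E
```

```text
[0.54564686 0.22730824 0.09114299] [ 5.76460171e-01  8.17124759e-01  3.85644889e-04 -8.06550492e-04] [ 0.89584155 -0.11388346 -4.36651808] [ 0.02993677 -0.00354692  0.03491133] 0.24109603509165645 7.2
dx dy z pitch yaw [-3.00e-04 -2.10e-03  7.08e-02  1.05e-02  3.41e-01] 3.7150431191658075 z0 0.07444299212305908
plate [0.54535442 0.22520768]
```

View pics/w4z.png

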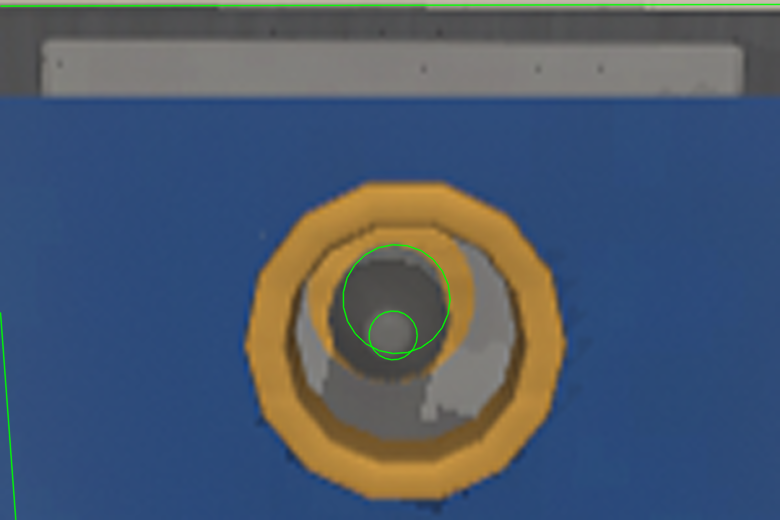

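The tip is at (391,333) and the hole axis at about (404,322), so the plate must move -1.3 mm in plate x and -1.0 mm in plate y, which agrees with the fit. I'll correct that and lower further.

Emit:
{"name": "drive_tool", "arguments": {
  "increments": [
    [255,-0.1,-0.13,0,0,0,0],
    [255,-0.1,-0.13,0,0,0,0],
    [255,-0.1,-0.13,0.6,0,0,0],
    [255,-0.1,-0.13,1.2,0,0,0],
    [255,-0.1,-0.13,1.8,0,0,0],
    [255,-0.1,-0.13,2.4,0,0,0],
    [255,-0.1,-0.13,3,0,0,0],
    [255,-0.1,-0.13,3.5,0,0,0],
    [255,-0.1,-0.13,3.9,0,0,0],
    [255,-0.1,-0.13,4.1,0,0,0],
    [255,-0.1,-0.13,4.1,0,0,0],
    [255,-0.1,-0.13,4.1,0,0,0]
  ]
}}

```text
t: 8.45
tcp_pos: [0.5444, 0.2259, 0.0499]
tool_rot: [0.576, 0.817, 0.0, -0.001]
force: [-0.3, -0.3, -4.5]
finger_gap: 0.243
```

The force hasn't changed (-4.5 N, just the plate's weight), so nothing is binding. Next are small steps down.

Emit:
{"name": "drive_tool", "arguments": {
  "increments": [
    [255,0,0,0.2,0,0,0],
    [255,0,0,0.4,0,0,0],
    [255,0,0,0.5,0,0,0],
    [255,0,0,0.6,0,0,0],
    [255,0,0,0.6,0,0,0],
    [255,0,0,0.6,0,0,0]
  ]
}}

```text
t: 9.05
tcp_pos: [0.5443, 0.2259, 0.0438]
tool_rot: [0.576, 0.817, 0.0, -0.001]
force: [0.1, 0.5, -4.2]
finger_gap: 0.247
```

Emit:
{"name": "drive_tool", "arguments": {
  "increments": [
    [255,0,0,0.1,0,0,0],
    [255,0,0,0.15,0,0,0],
    [255,0,0,0.2,0,0,0],
    [255,0,0,0.2,0,0,0],
    [255,0,0,0.2,0,0,0]
  ]
}}

```text
t: 9.55
tcp_pos: [0.5443, 0.2259, 0.0418]
tool_rot: [0.576, 0.817, 0.0, -0.001]
force: [-0.6, 0.5, -3.9]
finger_gap: 0.245
```

Emit:
{"name": "drive_tool", "arguments": {
  "increments": [
    [255,0,0,0.05,0,0,0],
    [255,0,0,0.1,0,0,0],
    [255,0,0,0.15,0,0,0],
    [255,0,0,0.15,0,0,0],
    [255,0,0,0.15,0,0,0]
  ]
}}

```text
t: 10.05
tcp_pos: [0.5443, 0.2259, 0.0408]
tool_rot: [0.576, 0.817, 0.0, -0.001]
force: [-1.6, 0.0, 2.6]
finger_gap: 0.243
```

Contact came at TCP z = 0.0408, where 0.0407 was expected, with the weight taken up. I'll press 0.5 mm more, then open in place.

Emit:
{"name": "drive_tool", "arguments": {
  "increments": [
    [255,0,0,0.05,0,0,0],
    [255,0,0,0.05,0,0,0],
    [180,0,0,0.05,0,0,0],
    [150,0,0,0.05,0,0,0],
    [120,0,0,0,0,0,0],
    [60,0,0,0,0,0,0],
    [0,0,0,0,0,0,0],
    [0,0,0,0,0,0,0],
    [0,0,0,0,0,0,0],
    [0,0,0,0,0,0,0],
    [0,0,0,0,0,0,0]
  ]
}}

```text
t: 11.15
tcp_pos: [0.5442, 0.2259, 0.0402]
tool_rot: [0.576, 0.817, 0.0, -0.001]
force: [0.5, -0.3, -0.2]
finger_gap: 0.994
```

Fully open with zero force. I'll retreat straight up and look.

Emit:
{"name": "drive_tool", "arguments": {
  "increments": [
    [0,0,0,-1,0,0,0],
    [0,0,0,-3,0,0,0],
    [0,0,0,-6,0,0,0],
    [0,0,0,-10,0,0,0],
    [0,0,0,-14,0,0,0],
    [0,0,0,-17,0,0,0],
    [0,0,0,-17,0,0,0],
    [0,0,0,-17,0,0,0]
  ]
}}

```text
t: 11.95
tcp_pos: [0.5446, 0.2257, 0.2115]
tool_rot: [0.576, 0.817, 0.001, -0.0]
force: [0.1, 1.1, -1.0]
finger_gap: 1.001
```

```bash
python3 - <<'E'
from h import *
s=manip.sense();m=manip.camera_model("wrist");im=manip.snapshot("wrist")[:,:,::-1].copy();sc=manip.snapshot("scene")[:,:,::-1].copy()
print(s["t"],s["tcp_pos"],s["force"])
res,cor,L,Rr,T,z0=fitheld(im,m,s,.3425)
f=lambda u:res(np.array([u[0],u[1],u[2],u[3],0,u[4]]))
try:
  o=least_squares(f,[0,0,.024,0,.3425],loss="soft_l1",x_scale=.01);print("dx dy z pitch yaw",o.x.round(4),o.cost); print(s["tcp_pos"][:2]+o.x[:2])
except Exception as e: print(e)
b=cv2.resize(im,None,fx=1.1,fy=1.1)
draw(b,m,[.5444,.2240,.3425],[np.array(p)+[0,0,.024] for p in TOP]+BASE[:1],S=1.1)
c=cv2.resize(sc[180:300,110:250],None,fx=1.6,fy=1.6)
out=np.zeros((422,563+224,3),np.uint8);out[:b.shape[0],:b.shape[1]]=b[:422,:563];out[:192,563:]=c
cv2.imwrite("pics/w5.png",out)
E
```

```text
11.95 [0.54462941 0.22572192 0.21147281] [ 0.12587108  1.11962003 -1.0310316 ]Traceback (most recent call last):
  File "<stdin>", line 4, in <module>
  File "h.py", line 41, in fitheld
    c=np.flatnonzero(mask[r]); L.append((c[0]-.5,r));Rr.append((c[-1]+.5,r))
                                         ~^^^
IndexError: index 0 is out of bounds for axis 0 with size 0
```

```bash
python3 - <<'E'
from h import *
m=manip.camera_model("wrist");im=manip.snapshot("wrist")[:,:,::-1].copy();sc=manip.snapshot("scene")[:,:,::-1].copy()
mask=cv2.inRange(cv2.cvtColor(im,cv2.COLOR_BGR2HSV),(100,120,30),(130,255,255))
c=max(cv2.findContours(mask,cv2.RETR_EXTERNAL,cv2.CHAIN_APPROX_NONE)[0],key=cv2.contourArea)[:,0].astype(float)
P=back(m,c,.036)[:,:2].astype(np.float32);print(cv2.minAreaRect(P*1000))
b=cv2.resize(im,None,fx=1.1,fy=1.1)
draw(b,m,[.5444,.2240,.3425],[np.array(p)+[0,0,.024] for p in TOP]+BASE[:1],S=1.1)
c=cv2.resize(sc[180:300,110:250],None,fx=1.6,fy=1.6)
out=np.zeros((422,563+224,3),np.uint8);out[:b.shape[0],:b.shape[1]]=b[:422,:563];out[:192,563:]=c
cv2.imwrite("pics/w5.png",out)
t=manip.camera_model("top");it=manip.snapshot("top")[:,:,::-1].copy()
mask=cv2.inRange(cv2.cvtColor(it,cv2.COLOR_BGR2HSV),(100,120,30),(130,255,255))
for c in cv2.findContours(mask,cv2.RETR_EXTERNAL,cv2.CHAIN_APPROX_NONE)[0]:
    if cv2.contourArea(c)>400: print("top-view blue",cv2.minAreaRect(back(t,c[:,0].astype(float),.01)[:,:2].astype(np.float32)*1000))
E
```

```text
((543.4173583984375, 224.63711547851562), (79.32286071777344, 157.31613159179688), 19.525840759277344)
top-view blue ((549.6460571289062, 231.6461639404297), (83.3343734741211, 163.9835968017578), 19.299592971801758)
top-view blue ((621.9811401367188, -213.47727966308594), (78.5269546508789, 119.20799255371094), 10.770055770874023)
```

View pics/w5.png

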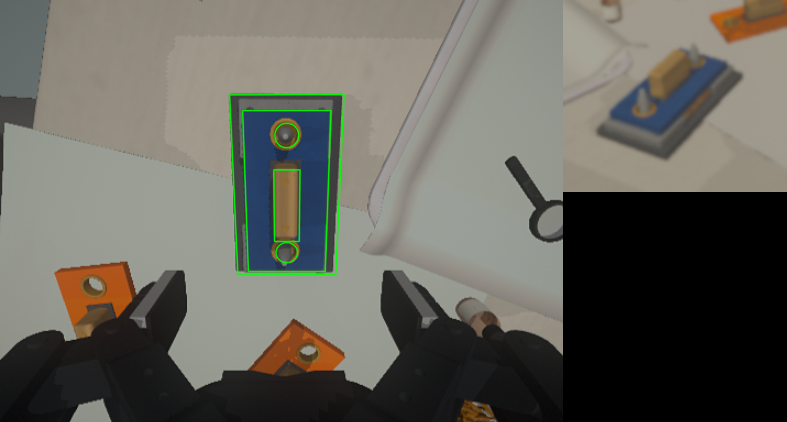

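The wrist picture shows the plate flat on the seat blocks and matching the model outline at 24 mm. Both pins stand through the bushes, at (286,134) and (286,253). The plate centre (543.4, 224.6) mm is within 2 mm of the base, and its yaw of 19.5° matches the base's 19.6°. The spare hasn't moved. Handing in.

```bash
python3 -c "
from station import manip
print(manip.sense()['t'],manip.sense()['finger_gap']);print(manip.sign_off())"
```

```text
12.2 0.999364733169267
the job is handed in; nothing more can be done
None
```

The press is closed and the job is handed in at about 12 s. I gripped the blue plate by its wooden grip, carried it level, centred it on the pins using the wrist camera and lowered it until it seated. Then I opened the gripper and backed straight up.

**Last checks:**
- **Seating:** the plate touched down at TCP z = 0.0408 m, where 0.0407 m was expected. The outline matches a plate 24 mm up, with both pins through the bushes.
- **Position:** its centre is within about 2 mm of the base's centre, and its length is within about 0.2° of the base's.
- **Spare plate:** it measures within 0.2 mm of its starting position.
- **Robot:** the gripper is open and well clear, with no contact force on the tool beyond about 1 N of sensor noise.

**Disagreements:**
- While carrying, the wrist-camera fit put the plate about 3.5 mm lower in the grip than the grasp height implied. The touchdown height agreed with the grasp height, so I take that as a camera fitting error.
- The fit also showed a pitch of 0.4 to 0.9° while held, far below the 15° limit.
- One fitting script failed on the final picture, so I did that check with a simpler outline measurement. That measurement gives position and angle but not tilt; the levelness after release rests on the seated outline and pins in the picture.

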